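# Scrape the rind chips off the deli slab

## Robot

A 6-joint arm with a two-finger parallel gripper is mounted at the origin on the work surface. World frame = base frame: x ahead of the robot, y to its left, z up, the work surface at z = 0. Lengths are in m, angles in rad, forces in N, time in s.
With the tool pointing down it reaches from about 0.375 to 0.75 m from the base axis. Payload 9 kg.
Tool frame: the origin (TCP) lies at the very end of the fingers, on their centre line; the grasp point (between the pads) lies behind it (arm.pinch_z is the z of the grasp point in the tool frame, in m); z points along the fingers, y is the direction in which the jaws open and shut (so a half turn about z gives the same grasp; the last joint's range is limited). The gripper opens to 85 mm and grips with 20 to 120 N. Pads are 22 mm wide; open, the fingers measure 114 mm over their backs; the gripper's body (76 mm by 85 mm) begins 54 mm behind the grasp point. The pads swing forward as they close: fully open they stand 13 mm farther back than shut.
Start: joints at [1.063, 0.104, 0.097, 1.564, 0, 1.353], TCP at [0.171, 0.575, 0.231] pointing down, gripper open.
Joint ranges: [-2.99, 2.99], [-0.84, 1.86], [-1.1, 1.16], [-1.84, 2.11], [-1.51, 1.56], [-3.14, 3.14]. Speed limits (rad/s): [2.22, 2.22, 2.57, 3.14, 3.14, 3.14].

## Interface

Orientations are given as a unit quaternion [w, x, y, z].
In Python, from bench import arm gives the robot as it stands.
- The arm moves only by the tool step_arm, never from a script. Its argument "moves" is a list of rows, each a list of 7 numbers: the shift along the world's x, y, z in cm, then the turn, a rotation vector about the world's x, y, z in rad, then the closure in counts, from 0 (fully open) to 255 (shut). A call has 1 to 12 rows; each row is the pose to reach, as a shift and turn from the pose commanded when the call began; what a row does not reach only later rows make up. A row lasts 1/10 s, in which the tool goes at most 50 mm and 8.59 degrees, less where a joint would pass 70% of its speed; a pose out of reach is approached as far as the arm can. A call with a gripper value outside its range is refused whole. The fingers move at their own pace and stop on an object; the grip force is fixed at half the most. Time passes only in rows, so rows that repeat a pose let the fingers close. It gives the time, the measured TCP pose, the force and the opening at its end, in the units of the state.
- arm.get_obs(): the state, without advancing time (a new reading comes with each control period).
- arm.read_camera(name): name is "side" or "top"; returns (picture, depth): 420x560x3 uint8, red, green, blue; 420x560 float32, m along the optical axis (not along the pixel's ray), 0 where there is no reading.
- arm.camera_info(name): a dict with "fx", "fy", "cx", "cy" (pixels), "extrinsics" (4x4, takes a point from camera to world coordinates). Camera axes: x right, y down, z forward; pixel columns grow to the right and rows downward; lengths in m; the calibration is good to about 2 mm. A picture is of the moment at which its call begins. camera_info takes no time and is no camera call.
- arm.hand_in(): hands the job in, once; it reports no verdict.
The state is a dict: "clock": time; "q": joint angles; "qvel": joint speeds; "effort": joint torques, N m; "tcp_pos": TCP position; "tcp_rot": TCP orientation; "wrist_force": force on the tool from outside, world axes, zero at the start; "ft_torque": the same for the moment, N m; "finger_gap": finger opening in m.
Only numpy, scipy, OpenCV 4.12 (cv2) and the standard library are available. Lean on these libraries where they do the work, as an engineer would, in place of code of your own. Each camera call takes 0.05 s, during which the arm holds its last target. There are 200 camera calls.

## Task

Wipe the four loose cheese-rind chips off the marble slab into the empty steel scrap tray at its end, pushing them only with the scraper block, never with the gripper. Reach in under the wire shelf without striking it, then stand the scraper upright on the slab again, in front of the shelf, and let go. Leave the bottle, the cheese wheel and the jar where they are.

Things in the scene. Friction and masses are not known exactly. Their poses are not given: they have to be found in the camera images.
- station: Fixed pale marble slab, 250 mm (x) by 330 mm (y), 20 mm thick, top 50 mm above the counter, on feet set inward (its ends overhang). Origin: on the counter under the slab's centre; x from the front edge (robot side) to the rear edge, y along its length, z up. Turned up to 0.2 rad. The chips start within x +30 to +82, y -70 to +70 mm.
- wire_shelf: Black wire shelf fixed over the slab's rear half; origin and axes of the station. Rods 6 to 8 mm thick along y at x = 10, 50, 90, 130 mm, 620 mm long, undersides 285 mm above the counter; posts (radius 8 mm) at x = 155, y = +-310 mm. Open in front. A vertical gripper cannot get over the rear chips; one leaning back to the robot by 25 to 35 degrees can, holding the scraper upright.
- scrap_tray: Fixed, empty, open steel tray, 250 mm (x) by 130 mm (y), 28 mm high, walls 3 mm, parallel to the station, tucked 15 mm under one end of the slab (+y or -y: it differs from start to start), so that what is pushed over that end drops in. Origin: centre of its underside, on the counter; axes as the station's.
- sample_tray: Fixed wooden tray of the same outer size, holding three wrapped cheeses, tucked under the slab's other end; 41 mm high overall. Not for scraps. Origin: centre of its underside; x and y as the station's.
- scraper: Loose scraper block, 0.14 to 0.28 kg, upright on the slab's front part: white plastic foot 110 (x) by 28 (y) by 26 mm high; on it a dark wooden handle 80 (x) by 22 (y), 25 to 81 mm above the underside. Origin: centre of its underside; x along the foot, z up; alike both ways round. Turned up to 0.3 rad from the station. Grasp across y, e.g. 55 mm above the underside.
- chip1: A loose lump of hard cheese rind, 26 x 22 x 14 mm, tan with one brown long side, 11 to 21 g, lying on the slab under the wire shelf. Origin: centre of its underside as it lies at the start (z up).
- chip2: One of four alike: a loose lump of hard cheese rind, 26 x 22 x 14 mm, tan with one brown long side, 11 to 21 g, lying on the slab under the wire shelf. Origin: centre of its underside as it lies at the start (z up).
- chip3: One of four alike: a loose lump of hard cheese rind, 26 x 22 x 14 mm, tan with one brown long side, 11 to 21 g, lying on the slab under the wire shelf. Origin: centre of its underside as it lies at the start (z up).
- chip4: One of four alike: a loose lump of hard cheese rind, 26 x 22 x 14 mm, tan with one brown long side, 11 to 21 g, lying on the slab under the wire shelf. Origin: centre of its underside as it lies at the start (z up).
- oil_bottle: Bystander: green glass bottle, radius 33 mm, 200 mm high, loose, standing on the counter to the left. Origin: centre of its underside.
- cheese_wheel: Bystander: small cheese wheel, radius 60 mm, 60 mm high, loose, lying on the counter to the right. Origin: centre of its underside.
- jar: Bystander: jar, radius 35 mm, 90 mm high, loose, standing on the counter to the right. Origin: centre of its underside.

How it is judged:
By the outcome, as a careful person would: the job done as asked, in the order asked, and still so for the second after the job is handed in, with the robot touching nothing.
It also fails if it takes over 64 s, if anything falls off the work surface, if the arm or the gripper's body presses on something with over 40 N, if the wrist force passes 120 N, or if a joint passes its speed limit or range.

## Working session

There is one attempt and no reset: what is moved stays moved. The work goes in short steps, Python scripts to look and compute and a tool call to move; the robot and the scene stay as the last step left them, time stands still between calls to the robot, and variables do not carry over. Pictures are saved under pics/ and viewed, about 8 in all and at most 12, crops included, and the job is handed in when it is done.

Besides the shell and the picture viewer there is one more tool, called after "Call:" as name(argument=value, ...) on one line, values as JSON. step_arm: Moves the arm, as the interface text tells. Its arguments: {"type":"object","properties":{"moves":{"type":"array"}},"required":["moves"]}

```bash
ls; mkdir -p pics; python3 - <<'E'
from bench import arm
import cv2,numpy as np
print(arm.get_obs(), arm.pinch_z)
for n in("top","side"):
    p,d=arm.read_camera(n); cv2.imwrite(f"pics/{n}0.png",p[:,:,::-1]); np.save(f"pics/{n}0.npy",d); np.save(f"pics/{n}0c.npy",p)
    print(n,arm.camera_info(n))
E
```

```text
pics
{'clock': 0.0, 'q': array([ 1.06328412e+00,  1.04697920e-01,  9.64776630e-02,  1.56393377e+00,
       -1.52466331e-05,  1.35310898e+00]), 'qvel': array([-0.00110558,  0.00085465,  0.00077305, -0.00030098,  0.00030291,
        0.00021558]), 'effort': array([ 9.62539671e-04, -5.56933630e+01,  5.03651047e+01,  1.70986651e-02,
       -2.22611988e-05,  1.32459402e-05]), 'tcp_pos': array([0.17128711, 0.57467124, 0.23052777]), 'tcp_rot': array([-2.33664304e-04,  1.44405742e-01,  9.89518328e-01, -6.37412830e-04]), 'wrist_force': array([ 0.25065283,  0.89020741, -0.82538967]), 'ft_torque': array([ 0.03120737, -0.04006492, -0.00134912]), 'finger_gap': 0.08513023068366007} -0.0187
top {'fx': 465.32955404417385, 'fy': 465.32955404417385, 'cx': 279.5642058407414, 'cy': 210.88748044665257, 'extrinsics': array([[-0.01467104, -0.9956378 ,  0.0921419 ,  0.44599373],
       [-0.99982997,  0.01563727,  0.00977301, -0.01099873],
       [-0.01117123, -0.09198286, -0.99569792,  1.37960778],
       [ 0.        ,  0.        ,  0.        ,  1.        ]])}
side {'fx': 380.488702269022, 'fy': 380.488702269022, 'cx': 288.37691123306564, 'cy': 208.80101415561742, 'extrinsics': array([[-0.99720568, -0.0428664 ,  0.06118249,  0.48004632],
       [-0.07458384,  0.52466762, -0.84803369,  0.95950782],
       [ 0.00425168, -0.85022724, -0.52639867,  0.67585425],
       [ 0.        ,  0.        ,  0.        ,  1.        ]])}
```

View pics/top0.png

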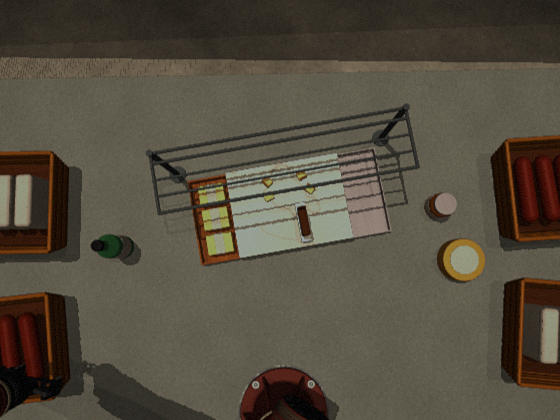

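View pics/side0.png

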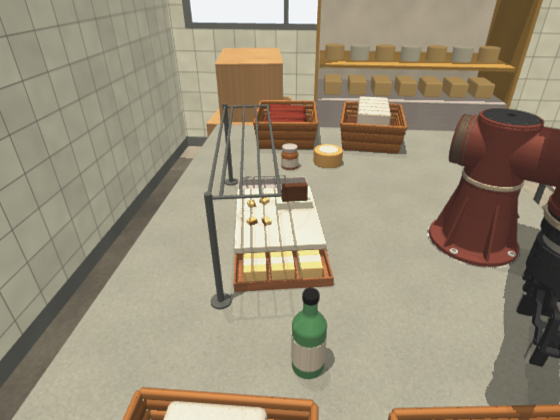

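The top view shows the slab spanning roughly (227,165)–(352,240). The empty scrap tray is at its right end (world -y, around (365,195)), and the cheeses are at the left. The chips are near (268,183), (269,197), (301,176) and (310,189), and the scraper is at (305,222). Next I'll measure these.

```bash
cat > h.py <<'E'
import numpy as np,cv2
from bench import arm
def cloud(n,d):
    i=arm.camera_info(n);v,u=np.mgrid[:420,:560]
    P=np.stack([(u-i['cx'])/i['fx']*d,(v-i['cy'])/i['fy']*d,d],-1)
    return P@i['extrinsics'][:3,:3].T+i['extrinsics'][:3,3]
def atz(n,u,v,z):
    i=arm.camera_info(n);E=i['extrinsics'];r=E[:3,:3]@np.array([(u-i['cx'])/i['fx'],(v-i['cy'])/i['fy'],1])
    return E[:3,3]+r*(z-E[2,3])/r[2]
def proj(n,p):
    i=arm.camera_info(n);E=i['extrinsics'];c=E[:3,:3].T@(np.asarray(p)-E[:3,3])
    return i['fx']*c[0]/c[2]+i['cx'],i['fy']*c[1]/c[2]+i['cy']
E
python3 - <<'E'
from h import *
d=np.load('pics/top0.npy');c=np.load('pics/top0c.npy');P=cloud('top',d)
hsv=cv2.cvtColor(c,cv2.COLOR_RGB2HSV).astype(int)
z=P[...,2];box=np.zeros_like(z,bool);box[140:275,185:395]=1
m=box&(d>0)&(abs(z-.05)<.006)
# slab, use minAreaRect on white at z 50
w=m&(P[...,0]>.3)&(hsv[...,2]>120)&(hsv[...,1]<70)
print(w.sum(),np.median(z[w]))
w2=cv2.morphologyEx(w.astype(np.uint8),cv2.MORPH_OPEN,np.ones((3,3)))
r=cv2.minAreaRect((P[w2>0][:,:2]*1000).astype(np.float32));print('slab',r,cv2.boxPoints(r))
for lo,hi in((.066,.085),(.115,.15),(.27,.30)):
    s=box&(z>lo)&(z<hi)
    if lo<.2: s[:200]=0
    if s.sum()>5: r=cv2.minAreaRect((P[s][:,:2]*1000).astype(np.float32));print(lo,s.sum(),r,np.median(z[s]))
t=box&(hsv[...,1]>90)&(z<.075)&(z>.045)&(hsv[...,0]>10)&(hsv[...,0]<35)
n,l,st,ce=cv2.connectedComponentsWithStats(t.astype(np.uint8))
for k in range(1,n):
    if st[k,4]>6: print(ce[k],st[k],np.median(P[l==k],0))
s=c[140:275,185:395,::-1];cv2.imwrite('pics/c0.png',cv2.resize(s,None,fx=3.8,fy=3.8,interpolation=cv2.INTER_CUBIC))
E
```

```text
7416 0.050127658406851294
slab ((587.8220825195312, -23.476333618164062), (248.72288513183594, 329.4656982421875), 9.397518157958984) [[ 438.23154  118.73953]
 [ 492.0278  -206.30447]
 [ 737.4126  -165.6922 ]
 [ 683.61633  159.3518 ]]
0.066 129 ((536.7401123046875, -62.61286163330078), (109.63801574707031, 27.344661712646484), 10.008801460266113) 0.07593675909910114
0.115 249 ((536.7772827148438, -62.85960388183594), (79.93807220458984, 22.193252563476562), 9.361003875732422) 0.1308831362317444
0.27 2228 ((670.246826171875, -17.380035400390625), (153.84457397460938, 509.6671447753906), 9.205117225646973) 0.29285617447845447
[300.89230769 174.92307692] [296 171  11   9  65] [ 0.67029497 -0.06096215  0.06313589]
[266.78571429 181.7       ] [262 178  11  10  70] [0.65305623 0.03676076 0.06403299]
[309.625 189.625] [304 187  11   7  48] [ 0.62835671 -0.08559245  0.06321748]
[268.36734694 197.26530612] [264 194  10   8  49] [0.60790169 0.03429422 0.06368424]
```

View pics/c0.png

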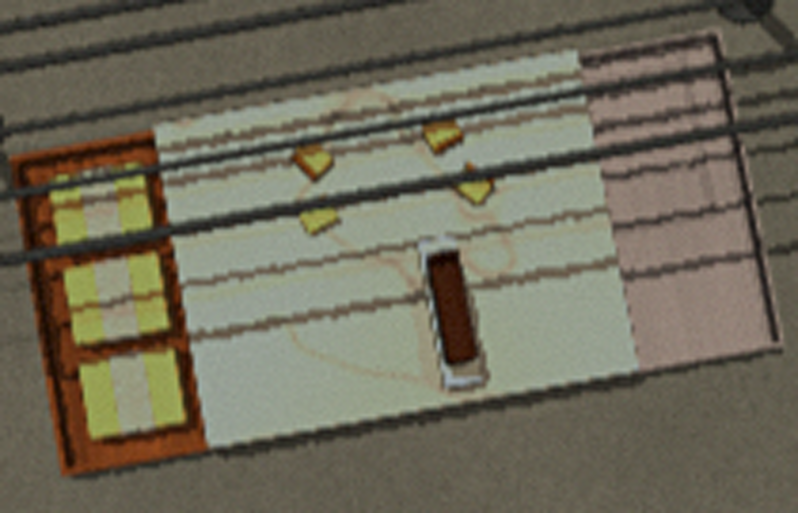

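The picture confirms my numbers: station centre (0.588,-0.0235), yaw 0.164 rad, scrap tray at -y, and the scraper aligned with the station. I'll write a pose planner and start moving.

```bash
cat >> h.py <<'E'
from scipy.spatial.transform import Rotation as Rn
Y=0.164;C=np.array([.5878,-.0235,0]);S=Rn.from_euler('z',Y)
def toS(p): return S.inv().apply(np.asarray(p)-C)
def goal(xs,ys,zs,lean=.61,yaw=Y,back=0):
    "grasp point in station coords -> TCP pos, rot"
    s,c=np.sin(lean),np.cos(lean)
    R=Rn.from_euler('z',yaw)*Rn.from_matrix(np.array([[-c,0,s],[0,1,0],[-s,0,-c]]))
    return S.apply([xs,ys,zs])+C+R.apply([0,0,.0187-back]),R
def rel(g,o=None):
    o=o or arm.get_obs();q=o['tcp_rot'];R0=Rn.from_quat([*q[1:],q[0]])
    return np.round((g[0]-o['tcp_pos'])*100,2),np.round((g[1]*R0.inv()).as_rotvec(),3)
def stat():
    o=arm.get_obs();print(o['clock'],'q',o['q'].round(2),'tcp',o['tcp_pos'].round(4),'F',o['wrist_force'].round(1),'gap',round(o['finger_gap'],4))
    q=o['tcp_rot'];R=Rn.from_quat([*q[1:],q[0]]);print('grasp S',(toS(o['tcp_pos']+R.apply([0,0,-.0187]))*1000).round(1))
E
python3 - <<'E'
from h import *
d=np.load('pics/top0.npy');P=cloud('top',d)
print('bottle',P[245,97],P[247,110]); print('scraper S',toS([.5367,-.0628,0]))
g=goal(-.069,-.0305,.105);G=goal(-.069,-.0305,.105,back=.1)
print(rel(g),g[0],rel(G),G[0])
E
```

```text
bottle [0.47538996 0.46481282 0.2017696 ] [0.47098089 0.45280506 0.14537938]
scraper S [-0.05683069 -0.03042979  0.        ]
(array([ 36.4 , -63.78, -14.09]), array([-0.037, -0.614,  0.44 ])) [ 0.53527432 -0.06310709  0.08967258] (array([ 30.75, -64.72,  -5.9 ]), array([-0.037, -0.614,  0.44 ])) [ 0.47875624 -0.07246006  0.17163738]
```

Call:
step_arm(moves=[[1, -2, 4, 0, 0, 0, 0], [3, -5, 7, 0, 0, 0.1, 0], [6, -9, 8, -0.005, -0.08, 0.2, 0], [8.5, -13, 8, -0.01, -0.2, 0.3, 0], [11, -16.5, 8, -0.02, -0.3, 0.4, 0], [13.5, -20, 8, -0.03, -0.4, 0.44, 0], [16, -24, 8, -0.037, -0.5, 0.44, 0], [18.5, -27.5, 8, -0.037, -0.614, 0.44, 0], [21, -31, 8, -0.037, -0.614, 0.44, 0], [23, -34.5, 8, -0.037, -0.614, 0.44, 0], [25, -37.5, 8, -0.037, -0.614, 0.44, 0], [25, -37.5, 8, -0.037, -0.614, 0.44, 0]])

```text
clock: 1.3
tcp_pos: [0.46, 0.2377, 0.3276]
tcp_rot: [0.279, -0.076, 0.957, 0.016]
wrist_force: [-0.4, 1.3, 0.2]
finger_gap: 0.0856
```

```bash
python3 - <<'E'
from h import *
stat();print(rel(goal(-.069,-.0305,.105,back=.1)),rel(goal(-.069,-.0305,.105)))
E
```

```text
1.3 q [ 0.27 -0.84 -0.59  1.26 -0.07  0.09] tcp [0.46   0.2377 0.3276] F [-0.4  1.3  0.2] gap 0.0856
grasp S [-93.4 278.8 343.4]
(array([  1.87, -31.02, -15.6 ]), array([ 0.019, -0.042,  0.01 ])) (array([  7.52, -30.08, -23.8 ]), array([ 0.019, -0.042,  0.01 ]))
```

```bash
python3 - <<'E'
from h import *
print(rel(goal(-.062,-.0305,.205,lean=.54)),goal(-.062,-.0305,.205,lean=.54)[0])
E
```

```text
(array([  8.11, -29.98, -13.87]), array([0.008, 0.028, 0.009])) [ 0.54109686 -0.06214354  0.18896085]
```

Call:
step_arm(moves=[[1, -3, -2, 0.008, 0.028, 0.009, 0], [2, -6, -4, 0.008, 0.028, 0.009, 0], [2.5, -10, -6, 0.008, 0.028, 0.009, 0], [3, -14, -8, 0.008, 0.028, 0.009, 0], [4, -18, -10, 0.008, 0.028, 0.009, 0], [5, -22, -12, 0.008, 0.028, 0.009, 0], [6.5, -26, -13.9, 0.008, 0.028, 0.009, 0], [8.1, -30, -13.9, 0.008, 0.028, 0.009, 0], [8.1, -30, -13.9, 0.008, 0.028, 0.009, 0], [8.1, -30, -13.9, 0.008, 0.028, 0.009, 0]])

```text
clock: 2.3
tcp_pos: [0.5394, -0.0613, 0.1884]
tcp_rot: [0.265, -0.078, 0.961, 0.022]
wrist_force: [-0.0, -0.1, 0.4]
finger_gap: 0.0853
```

```bash
python3 - <<'E'
from h import *
stat();print(rel(goal(-.062,-.0305,.205,lean=.54)),rel(goal(-.062,-.0305,.105,lean=.54)))
E
```

```text
2.3 q [-0.56 -0.77 -0.78  1.13  0.35 -0.64] tcp [ 0.5394 -0.0613  0.1884] F [-0.  -0.1  0.4] gap 0.0853
grasp S [-63.5 -29.4 204.4]
(array([ 0.17, -0.08,  0.06]), array([-0.001, -0.001,  0.001])) (array([ 0.17, -0.08, -9.94]), array([-0.001, -0.001,  0.001]))
```

Call:
step_arm(moves=[[0.15, -0.1, -2, 0, 0, 0, 0], [0.15, -0.1, -4, 0, 0, 0, 0], [0.15, -0.1, -6, 0, 0, 0, 0], [0.15, -0.1, -8, 0, 0, 0, 0], [0.15, -0.1, -9.3, 0, 0, 0, 0], [0.15, -0.1, -9.9, 0, 0, 0, 0], [0.15, -0.1, -9.9, 0, 0, 0, 0]])

```text
clock: 3.0
tcp_pos: [0.5411, -0.0608, 0.0896]
tcp_rot: [0.265, -0.08, 0.961, 0.022]
wrist_force: [-0.4, 0.4, 0.4]
finger_gap: 0.0858
```

```bash
python3 - <<'E'
from h import *
stat();print(rel(goal(-.062,-.0305,.105,lean=.54)))
for n in("top","side"):
    p,d=arm.read_camera(n); s=p[140:300,180:380] if n=="top" else p[100:300,200:450]
    cv2.imwrite(f"pics/{n}1.png",s[:,:,::-1].repeat(3,0).repeat(3,1))
E
```

```text
3.0 q [-0.55 -0.75 -0.95  0.94  0.35 -0.64] tcp [ 0.5411 -0.0608  0.0896] F [-0.4  0.4  0.4] gap 0.0858
grasp S [-61.8 -29.2 105.7]
(array([ 0.  , -0.14, -0.07]), array([-0.001, -0.001, -0.002]))
```

View pics/side1.png

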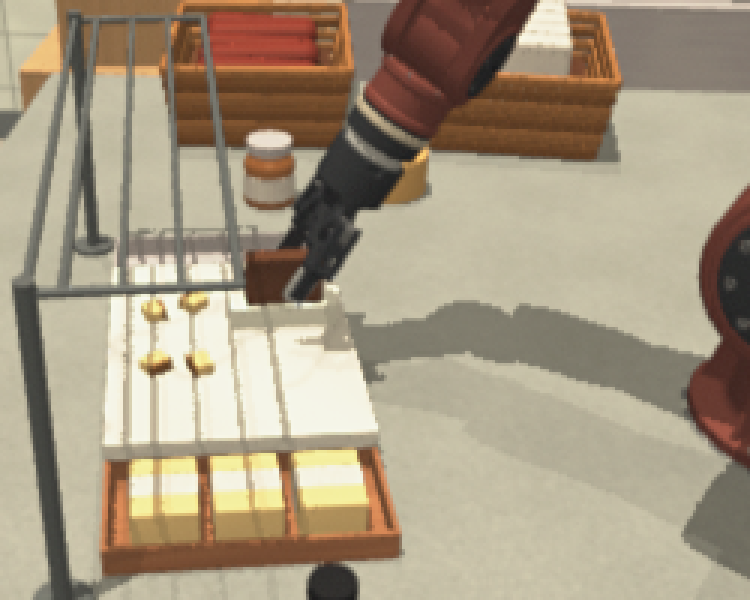

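The crop shows the fingers straddling the dark handle near (305,270), clear of the foot and well in front of the shelf. I'll close the jaws.

Call:
step_arm(moves=[[0, -0.1, 0, 0, 0, 0, 80], [0, -0.1, 0, 0, 0, 0, 160], [0, -0.1, 0, 0, 0, 0, 255], [0, -0.1, 0, 0, 0, 0, 255], [0, -0.1, 0, 0, 0, 0, 255], [0, -0.1, 0, 0, 0, 0, 255], [0, -0.1, 0, 0, 0, 0, 255], [0, -0.1, 0, 0, 0, 0, 255], [0, -0.1, 0, 0, 0, 0, 255], [0, -0.1, 0, 0, 0, 0, 255]])

```text
clock: 4.1
tcp_pos: [0.5414, -0.0626, 0.0903]
tcp_rot: [0.266, -0.079, 0.96, 0.022]
wrist_force: [-2.3, -1.0, 4.4]
finger_gap: 0.0216
```

```bash
python3 - <<'E'
from h import *
stat();print(rel(goal(-.062,.100,.123,lean=.54)))
E
```

```text
4.1 q [-0.56 -0.75 -0.95  0.94  0.35 -0.65] tcp [ 0.5414 -0.0626  0.0903] F [-2.3 -1.   4.4] gap 0.0216
grasp S [-61.8 -31.  106.3]
(array([-2.16, 12.92,  1.66]), array([ 0.   ,  0.   , -0.001]))
```

Call:
step_arm(moves=[[0, 0, 0.7, 0, 0, 0, 255], [0, 0, 1.5, 0, 0, 0, 255], [0, 0, 2.2, 0, 0, 0, 255], [-0.3, 1.9, 2.2, 0, 0, 0, 255], [-0.6, 3.8, 2.2, 0, 0, 0, 255], [-1.0, 5.9, 2.2, 0, 0, 0, 255], [-1.4, 8.2, 2.2, 0, 0, 0, 255], [-1.7, 10.4, 2.2, 0, 0, 0, 255], [-2.0, 12.2, 2.2, 0, 0, 0, 255], [-2.15, 12.9, 2.2, 0, 0, 0, 255], [-2.15, 12.9, 2.2, 0, 0, 0, 255]])

```text
clock: 5.2
tcp_pos: [0.5353, 0.0682, 0.1114]
tcp_rot: [0.258, -0.081, 0.962, 0.023]
wrist_force: [0.7, 0.3, -1.8]
finger_gap: 0.0216
```

```bash
python3 - <<'E'
from h import *
stat();print(rel(goal(.052,.101,.123,lean=.54)))
p,d=arm.read_camera("side"); s=p[100:300,200:450]
cv2.imwrite("pics/side2.png",s[:,:,::-1].repeat(3,0).repeat(3,1))
E
```

```text
5.2 q [-0.23 -0.84 -0.97  0.96  0.2  -0.35] tcp [0.5353 0.0682 0.1114] F [ 0.7  0.3 -1.8] gap 0.0216
grasp S [-46.2  98.9 127.6]
(array([ 9.68,  1.8 , -0.44]), array([-0.   , -0.016, -0.005]))
```

View pics/side2.png

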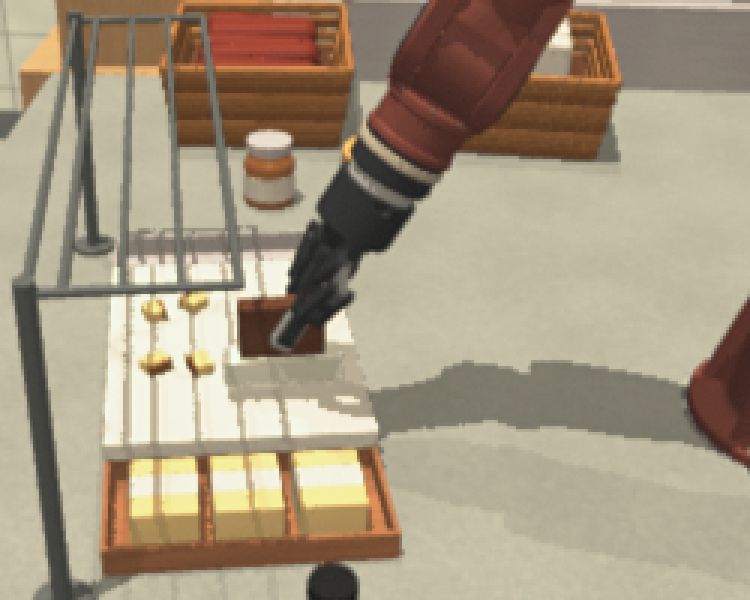

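The scraper is held upright, lifted 2 cm, to the +y side of the chips. Joint 2 touched its limit, so the pose drifted 16 mm forward, which is harmless here. Next is the move in under the shelf.

Call:
step_arm(moves=[[1, 0.2, 0, 0, -0.008, 0, 255], [2.5, 0.45, 0, 0, -0.016, -0.005, 255], [4, 0.75, 0, 0, -0.016, -0.005, 255], [5.5, 1.0, 0, 0, -0.016, -0.005, 255], [7, 1.3, 0, 0, -0.016, -0.005, 255], [8.4, 1.55, 0, 0, -0.016, -0.005, 255], [9.3, 1.7, 0, 0, -0.016, -0.005, 255], [9.7, 1.8, 0, 0, -0.016, -0.005, 255], [9.7, 1.8, 0, 0, -0.016, -0.005, 255]])

```text
clock: 6.15
tcp_pos: [0.6325, 0.0845, 0.111]
tcp_rot: [0.266, -0.077, 0.961, 0.022]
wrist_force: [-0.3, 0.4, -2.1]
finger_gap: 0.0213
```

```bash
python3 - <<'E'
from h import *
stat();print(rel(goal(.052,.101,.1065,lean=.54)))
p,d=arm.read_camera("side"); s=p[100:300,200:450]
cv2.imwrite("pics/side3.png",s[:,:,::-1].repeat(3,0).repeat(3,1))
E
```

```text
6.15 q [-0.15 -0.45 -0.73  0.77  0.16 -0.27] tcp [0.6325 0.0845 0.111 ] F [-0.3  0.4 -2.1] gap 0.0213
grasp S [ 52.2  99.3 127. ]
(array([-0.04,  0.17, -2.05]), array([-0.   , -0.   ,  0.003]))
```

View pics/side3.png

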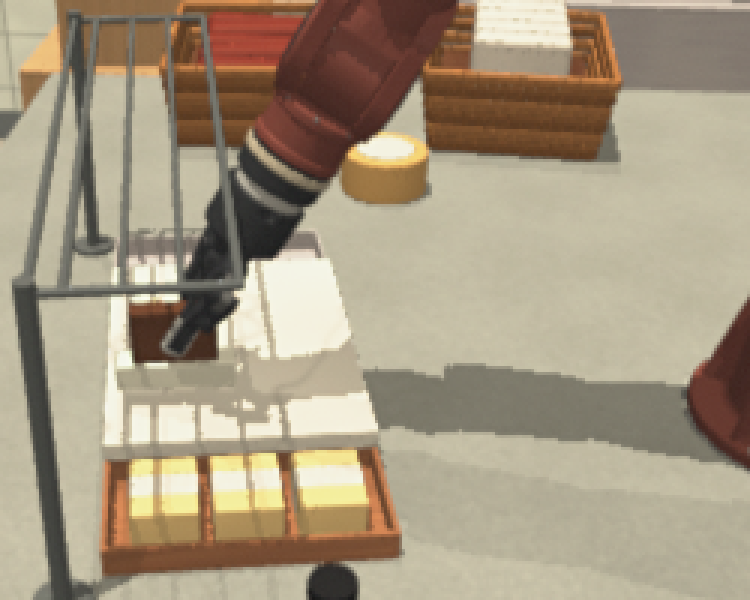

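The gripper is clear of the rods, there are no contact forces, and the scraper is upright at x_s ≈ 57. I'll lower it to the slab.

Call:
step_arm(moves=[[0, 0, -0.6, 0, 0, 0, 255], [0, 0, -1.2, 0, 0, 0, 255], [0, 0, -1.7, 0, 0, 0, 255], [0, 0, -2.0, 0, 0, 0, 255], [0, 0, -2.0, 0, 0, 0, 255]])

```text
clock: 6.7
tcp_pos: [0.6322, 0.0854, 0.0908]
tcp_rot: [0.266, -0.078, 0.961, 0.022]
wrist_force: [0.3, 0.3, -1.8]
finger_gap: 0.0214
```

```bash
python3 - <<'E'
from h import *
stat();print(rel(goal(.052,-.165,.1068,lean=.54)))
E
```

```text
6.7 q [-0.15 -0.43 -0.75  0.73  0.16 -0.27] tcp [0.6322 0.0854 0.0908] F [ 0.3  0.3 -1.8] gap 0.0214
grasp S [ 52.  100.2 106.8]
(array([  4.33, -26.16,  -0.  ]), array([-0.   ,  0.   ,  0.002]))
```

Call:
step_arm(moves=[[0.1, -0.6, 0, 0, 0, 0, 255], [0.25, -1.6, 0, 0, 0, 0, 255], [0.45, -2.8, 0, 0, 0, 0, 255], [0.65, -4.0, 0, 0, 0, 0, 255], [0.85, -5.2, 0, 0, 0, 0, 255], [1.05, -6.4, 0, 0, 0, 0, 255], [1.25, -7.6, 0, 0, 0, 0, 255], [1.45, -8.8, 0, 0, 0, 0, 255], [1.65, -10.0, 0, 0, 0, 0, 255], [1.85, -11.2, 0, 0, 0, 0, 255], [2.05, -12.4, 0, 0, 0, 0, 255], [2.2, -13.4, 0, 0, 0, 0, 255]])

```text
clock: 7.9
tcp_pos: [0.6546, -0.0497, 0.0911]
tcp_rot: [0.266, -0.078, 0.961, 0.022]
wrist_force: [-1.0, 0.3, -1.7]
finger_gap: 0.0216
```

```bash
python3 - <<'E'
from h import *
stat();print(rel(goal(.052,-.172,.1068,lean=.54)))
p,d=arm.read_camera("top"); s=p[140:290,190:390]
cv2.imwrite("pics/top4.png",s[:,:,::-1].repeat(4,0).repeat(4,1))
E
```

```text
7.9 q [-0.41 -0.32 -0.66  0.76  0.28 -0.5 ] tcp [ 0.6546 -0.0497  0.0911] F [-1.   0.3 -1.7] gap 0.0216
grasp S [ 52.  -36.8 107.2]
(array([  2.21, -13.34,  -0.04]), array([-0.   ,  0.   ,  0.003]))
```

View pics/top4.png

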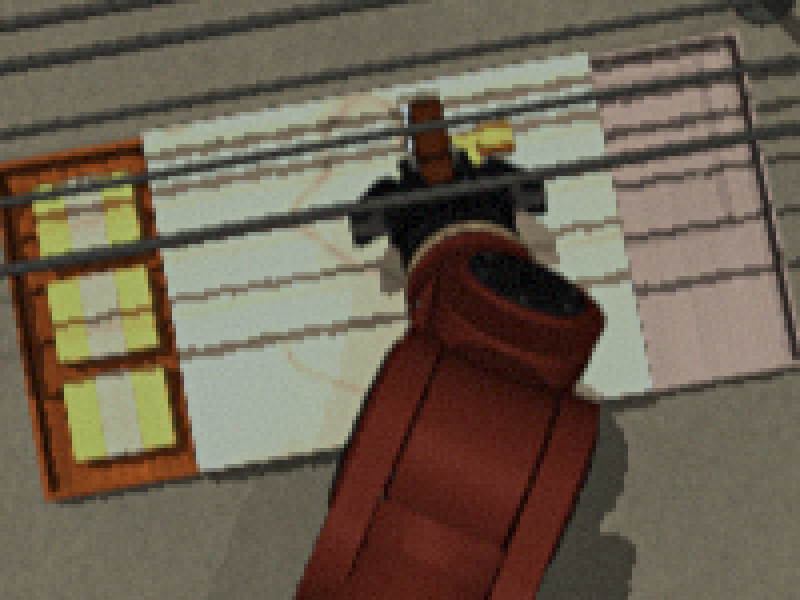

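The two rear chips are bunched ahead of the blade near (490,140). The front two are hidden under the gripper, and the slab behind is clear. I'll continue the sweep over the end.

Call:
step_arm(moves=[[0.1, -0.6, 0, 0, 0, 0, 255], [0.25, -1.7, 0, 0, 0, 0, 255], [0.45, -2.9, 0, 0, 0, 0, 255], [0.65, -4.1, 0, 0, 0, 0, 255], [0.9, -5.3, 0, 0, 0, 0, 255], [1.1, -6.5, 0, 0, 0, 0, 255], [1.3, -7.7, 0, 0, 0, 0, 255], [1.5, -8.9, 0, 0, 0, 0, 255], [1.7, -10.1, 0, 0, 0, 0, 255], [1.9, -11.3, 0, 0, 0, 0, 255], [2.1, -12.5, 0, 0, 0, 0, 255], [2.2, -13.3, 0, 0, 0, 0, 255]])

```text
clock: 9.15
tcp_pos: [0.6766, -0.183, 0.0912]
tcp_rot: [0.266, -0.078, 0.961, 0.022]
wrist_force: [-0.1, 0.2, -1.9]
finger_gap: 0.0213
```

Call:
step_arm(moves=[[0.05, -0.4, 0, 0, 0, 0, 255], [0.05, -0.4, 0, 0, 0, 0, 255], [0.05, -0.4, 0, 0, 0, 0, 255]])

```text
clock: 9.45
tcp_pos: [0.6768, -0.1853, 0.0911]
tcp_rot: [0.266, -0.078, 0.961, 0.022]
wrist_force: [1.6, -0.6, -1.8]
finger_gap: 0.0214
```

```bash
python3 - <<'E'
from h import *
stat();print(rel(goal(.052,-.11,.1268,lean=.54)))
a=[]
for n,s in(("top",np.s_[130:280,260:420]),("side",np.s_[130:260,200:360])):
    p,d=arm.read_camera(n); a.append(cv2.resize(p[s][:,:,::-1],(400,375)))
cv2.imwrite("pics/5.png",np.hstack(a))
E
```

```text
9.45 q [-0.61 -0.11 -0.47  0.8   0.37 -0.7 ] tcp [ 0.6768 -0.1853  0.0911] F [ 1.6 -0.6 -1.8] gap 0.0214
grasp S [  51.8 -174.2  107.1]
(array([-1.03,  6.34,  1.97]), array([-0.001,  0.   ,  0.002]))
```

View pics/5.png

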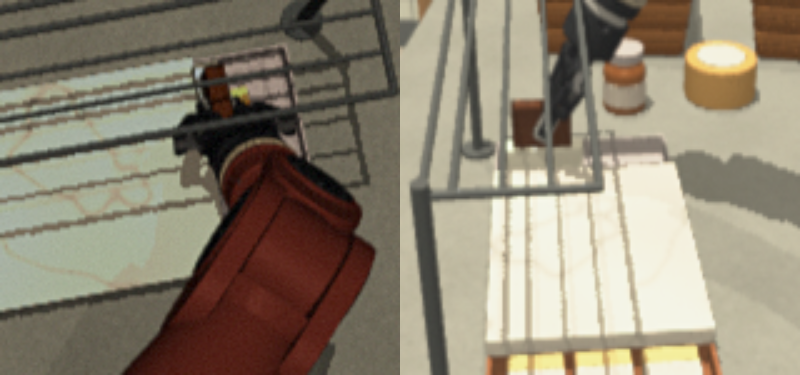

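Both views show the slab swept clear, with chips dropped into the tray at about (240,95) in the left half. I'll lift and back out to the front.

Call:
step_arm(moves=[[0, 0, 0.8, 0, 0, 0, 255], [0, 0, 1.6, 0, 0, 0, 255], [-0.2, 1.2, 2.0, 0, 0, 0, 255], [-0.5, 3.0, 2.0, 0, 0, 0, 255], [-0.8, 4.8, 2.0, 0, 0, 0, 255], [-1.0, 6.3, 2.0, 0, 0, 0, 255], [-2.5, 7.4, 2.0, 0, 0, 0, 255], [-4.5, 8.2, 2.0, 0, 0, 0, 255], [-6.5, 8.9, 2.0, 0, 0, 0, 255], [-8.5, 9.6, 2.0, 0, 0, 0, 255], [-10, 10, 2.0, 0, 0, 0, 255], [-11, 10.2, 2.0, 0, 0, 0, 255]])

```text
clock: 10.75
tcp_pos: [0.5661, -0.0826, 0.1113]
tcp_rot: [0.266, -0.078, 0.961, 0.022]
wrist_force: [-0.7, 0.0, -2.1]
finger_gap: 0.0216
```

```bash
python3 - <<'E'
from h import *
stat();print(rel(goal(-.063,-.05,.1165,lean=.54)))
p,d=arm.read_camera("top"); cv2.imwrite("pics/6.png",p[130:280,260:420][:,:,::-1].repeat(4,0).repeat(4,1))
E
```

```text
10.75 q [-0.57 -0.63 -0.84  0.94  0.35 -0.65] tcp [ 0.5661 -0.0826  0.1113] F [-0.7  0.  -2.1] gap 0.0216
grasp S [-40.7 -54.8 127.4]
(array([-2.28,  0.11, -1.09]), array([-0.   ,  0.001,  0.002]))
```

View pics/6.png

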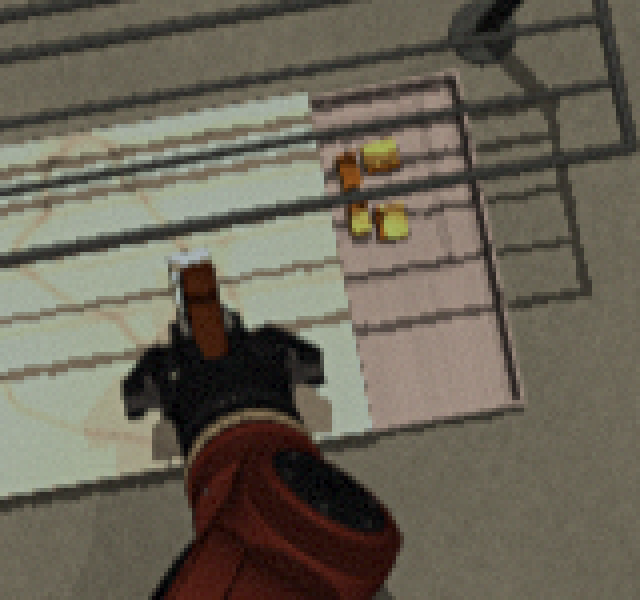

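All four chips are in the scrap tray, near (380,155), (350,170), (360,218) and (393,222), and the slab is empty. I'll set the scraper down.

Call:
step_arm(moves=[[-0.8, 0, 0, 0, 0, 0, 255], [-1.8, 0.1, -0.1, 0, 0, 0, 255], [-2.4, 0.1, -0.6, 0, 0, 0, 255], [-2.4, 0.1, -1.2, 0, 0, 0, 255], [-2.4, 0.1, -1.7, 0, 0, 0, 255], [-2.4, 0.1, -1.95, 0, 0, 0, 255], [-2.4, 0.1, -2.05, 0, 0, 0, 255], [-2.4, 0.1, -2.1, 0, 0, 0, 255], [-2.4, 0.1, -2.1, 0, 0, 0, 255]])

```text
clock: 11.7
tcp_pos: [0.5431, -0.0827, 0.0903]
tcp_rot: [0.266, -0.078, 0.961, 0.022]
wrist_force: [-0.3, 0.3, -2.4]
finger_gap: 0.021
```

```bash
python3 -c "
from h import *
stat()"
```

```text
11.7 q [-0.6  -0.71 -0.93  0.94  0.36 -0.68] tcp [ 0.5431 -0.0827  0.0903] F [-0.3  0.3 -2.4] gap 0.021
grasp S [-63.4 -51.1 106.3]
```

Call:
step_arm(moves=[[0, 0, -0.05, 0, 0, 0, 255], [0, 0, -0.1, 0, 0, 0, 255], [0, 0, -0.1, 0, 0, 0, 255]])

```text
clock: 12.0
tcp_pos: [0.5435, -0.0828, 0.0903]
tcp_rot: [0.267, -0.078, 0.96, 0.021]
wrist_force: [-3.4, 1.2, 5.3]
finger_gap: 0.0214
```

Contact is made, since the wrist force now reads +5 N upward. I'll release and then back up vertically.

Call:
step_arm(moves=[[0, 0, -0.05, 0, 0, 0, 180], [0, 0, -0.05, 0, 0, 0, 120], [0, 0, -0.05, 0, 0, 0, 60], [0, 0, -0.05, 0, 0, 0, 0], [0, 0, -0.05, 0, 0, 0, 0], [0, 0, -0.05, 0, 0, 0, 0], [0, 0, -0.05, 0, 0, 0, 0], [0, 0, -0.05, 0, 0, 0, 0], [0, 0, -0.05, 0, 0, 0, 0], [0, 0, 0, 0, 0, 0, 0]])

```text
clock: 13.0
tcp_pos: [0.5428, -0.0826, 0.0891]
tcp_rot: [0.266, -0.078, 0.961, 0.022]
wrist_force: [-0.4, 0.2, -0.5]
finger_gap: 0.0853
```

Call:
step_arm(moves=[[0, 0, 1, 0, 0, 0, 0], [0, 0, 2.5, 0, 0, 0, 0], [0, 0, 4, 0, 0, 0, 0], [0, 0, 6, 0, 0, 0, 0], [0, 0, 8, 0, 0, 0, 0], [0, 0, 10, 0, 0, 0, 0], [0, 0, 11.5, 0, 0, 0, 0], [0, 0, 12, 0, 0, 0, 0], [0, 0, 12, 0, 0, 0, 0]])

```text
clock: 13.9
tcp_pos: [0.5432, -0.0829, 0.2102]
tcp_rot: [0.266, -0.078, 0.96, 0.021]
wrist_force: [-1.5, -0.8, 0.2]
finger_gap: 0.0854
```

```bash
python3 - <<'E'
from h import *
stat()
a=[]
for n,s in(("top",np.s_[130:280,260:420]),("side",np.s_[130:260,200:360])):
    p,d=arm.read_camera(n); a.append(cv2.resize(p[s][:,:,::-1],(400,375)))
    if n=="top":
        P=cloud(n,d);hsv=cv2.cvtColor(p,cv2.COLOR_RGB2HSV).astype(int)
        t=np.zeros(d.shape,bool);t[150:245,335:395]=1
        t&=(hsv[...,1]>90)&(P[...,2]<.06)&(P[...,2]>.008);k,l,st,ce=cv2.connectedComponentsWithStats(t.astype(np.uint8))
        for i in range(1,k):
            if st[i,4]>6: print('chip',ce[i].round(),st[i,4],(toS(np.median(P[l==i],0))*1000).round())
        f=(abs(P[...,2]-.076)<.006);f[:190]=0;f[245:]=0;f[:,:260]=0;f[:,345:]=0
        print(f.sum(),(toS(np.median(P[f],0))*1000).round())
    else:
        P=cloud(n,d)
        h=np.zeros(d.shape,bool);h[150:230,250:340]=1;h&=(P[...,2]>.06)&(P[...,2]<.135)&(P[...,0]<.62)&(P[...,0]>.45)
        q=toS(P[h])*1000;print('side scraper',h.sum(),np.percentile(q,[2,50,98],axis=0).round())
cv2.imwrite("pics/7.png",np.hstack(a))
E
```

```text
13.9 q [-0.6  -0.72 -0.72  1.16  0.36 -0.68] tcp [ 0.5432 -0.0829  0.2102] F [-1.5 -0.8  0.2] gap 0.0854
grasp S [-63.3 -51.3 226.2]
chip [355. 168.] 67 [  73. -214.   17.]
chip [347. 172.] 50 [  66. -187.   24.]
chip [349. 184.] 44 [  29. -187.   28.]
chip [357. 185.] 65 [  23. -211.   17.]
63 [-11. -45.  76.]
side scraper 798 [[-188. -424.   61.]
 [ -63.  -40.   88.]
 [ -11.  -34.  133.]]
```

View pics/7.png

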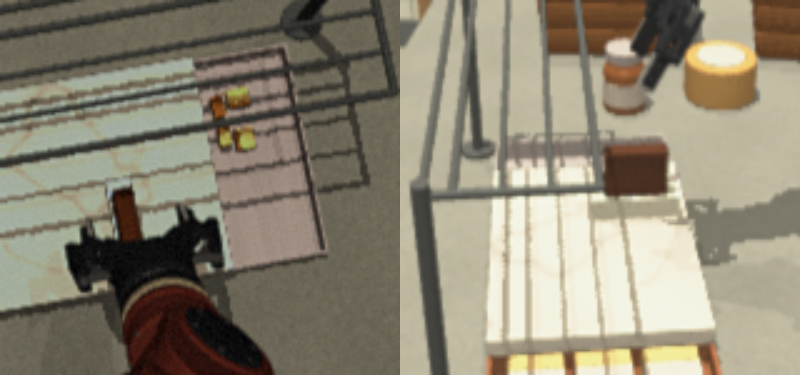

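```bash
python3 -c "
from bench import arm
print(arm.hand_in())"
```

```text
the job is handed in; nothing more can be done
None
```

All four chips are in the steel scrap tray, the scraper is standing on the slab in front of the shelf, and the job is handed in at about 14 s of the 64 s allowed. I gripped the scraper leaning back about 31° and set it down on the far side of the chips under the shelf. One sweep took all four off the slab's -y end. Then I lifted it out, stood it in front of the shelf and let go.

**Last checks:**
- **Chips:** the final top view shows four separate chips at tray level, two of them on edge close to the slab's end, and none left on the slab.
- **Scraper:** it stands upright, with its centre about 64 mm ahead of the front rod. The gripper is open, 12 cm above where it let go, and touching nothing.
- **Forces:** wrist readings at the end of each move never exceeded about 6 N, and none suggested contact with the shelf.
- **Bystanders:** I did not re-measure the bottle, cheese wheel and jar. The arm never worked near them, and the wheel and jar look in place in the last picture.

**What went off plan:** joint 2 twice reached the end of its range, shifting the pose by up to about 5 cm on the first approach and 16 mm while carrying the scraper. Both happened in open space, and I corrected them before the next move.

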